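Pin the parcel diverter in the middle lane

ROBOT

A 6-joint arm with a two-finger parallel gripper is mounted at the origin on the work surface. World frame = base frame: x ahead of the robot, y to its left, z up, the work surface at z = 0. Lengths are in m, angles in degrees, forces in N, time in s.
With the tool pointing down it reaches from about 0.3 to 0.75 m from the base axis. Payload 8.5 kg.
Tool frame: the origin (TCP) lies at the very end of the fingers, on their centre line; the grasp point (between the pads) lies 19 mm behind it (env.grip_depth is the z of the grasp point in the tool frame, in m); z points along the fingers, y is the direction in which the jaws open and shut (so a half turn about z gives the same grasp; the last joint's range is limited). The gripper opens to 85 mm and grips with 20 to 120 N. Pads are 22 mm wide; open, the fingers measure 114 mm over their backs; the gripper's body (76 mm by 85 mm) begins 54 mm behind the grasp point. The pads swing forward as they close: fully open they stand 13 mm farther back than shut.
Start: joints at [60.258, 21.807, 74.336, -0, 83.858, -12.336], TCP at [0.165, 0.525, 0.231] pointing down, gripper open.
Joint ranges: [-178.18, 178.18], [-50.72, 133.34], [12.68, 142.11], [-81.47, 261.47], [9.98, 163.14], [-165.26, 165.26]. Speed limits (degrees/s): [136.94, 136.94, 180, 180, 180, 180].

INTERFACE

Orientations are given as a 3x3 rotation matrix whose columns are the frame's x, y, z axes.
In Python, from rig import env gives the robot as it stands.
- The arm moves only by the tool apply_moves, never from a script. Its argument "plan" is a list of rows, each an object of numbers: "tx", "ty", "tz": the shift along the world's x, y, z in mm; "rx", "ry", "rz": the turn, a rotation vector about the world's x, y, z in rad; "jaw": the opening, from -1 (shut) to 1 (fully open). A call has 1 to 12 rows; each row is the pose to reach, as a shift and turn from the pose measured when the call began; what a row does not reach only later rows make up. A row lasts 1/10 s, in which the tool goes at most 50 mm and 8.59 degrees, less where a joint would pass 70% of its speed; a pose out of reach is approached as far as the arm can. A call with a gripper value outside its range is refused whole. The fingers move at their own pace and stop on an object; "grip_force" is the grip in N (left out, the last holds). Time passes only in rows, so rows that repeat a pose let the fingers close. It gives the time, the measured TCP pose, the force and the opening at its end, in the units of the state.
- env.observe(): the state, without advancing time (a new reading comes with each control period).
- env.get_image(name): name is "scene" or "top" or "wrist"; returns a dict with "image" (420x560x3 uint8, red, green, blue), "intrinsics" (3x3 intrinsics, pixels), "world_from_camera" (4x4, takes a point from camera to world coordinates). Camera axes: x right, y up, looking along -z (the intrinsics and any distortion apply to the point x, -y, -z); pixel columns grow to the right and rows downward; lengths in m; the calibration is good to about 2 mm. A picture is of the moment at which its call begins. There is no depth.
- env.close_job(): hands the job in, once; it reports no verdict.
The state is a dict: "time_s": time; "q": joint angles; "qvel": joint speeds; "joint_efforts": joint torques, N m; "position": TCP position; "tool_rot": TCP orientation; "ft_force": force on the tool from outside, world axes, zero at the start; "wrist_torque": the same for the moment, N m; "grip_width": finger opening in m.
Only numpy, scipy, OpenCV 4.12 (cv2) and the standard library are available. Lean on these libraries where they do the work, as an engineer would, in place of code of your own. Each camera call takes 0.05 s, during which the arm holds its last target.

TASK

Swing the parcel diverter's arm, the one with the black handle, until the hole in the arm is over the middle one of the three holes in the deck. Then take the long round-headed pin out of the pin rack, push it down through the arm and the deck until its collar sits flush on the arm, and let go. Leave the short T-headed pin in the rack.

Things in the scene. Friction and masses are not known exactly. Their poses are not given: they have to be found in the camera images.
- diverter_arm (a joint): Swing of the diverter's grey arm about its upright pivot, rad, counter-clockwise from above positive, stops at +-0.75. At 0 its hole is exactly over the deck's middle hole, at +-0.5 over an outer one. It starts positive: handle end swung to the robot's right (-y). Light friction (0.2 N m, about 1 N at the handle); it stays where it is left
- pivot (a point): On the arm's pivot axis at the deck's top face, 60 mm above the table. Axes of the deck: z up, -x from pivot to middle hole (towards the robot, within 0.2 rad). Deck: fixed steel plate 400 x 260 mm, 12 mm thick, hollow below, near edge 150 mm from the pivot. Beyond the pivot the arm carries a paddle 70 mm high
- middle_hole (a point): Centre of the deck's middle hole at the deck's top face, 110 mm from the pivot. It and the two outer holes (same radius, 0.5 rad either side) are through holes of 14 mm diameter. Same axes as pivot
- gate_hole (a point): Centre of the arm's hole at the arm's top face (82 mm above the table), 110 mm from the pivot: 14 mm diameter, through the 20 mm thick, 52 mm wide arm, 2 mm above the deck. A spring ball stands into the bore half way down: the pin must be pushed past it and on down (3 to 12 N) and stays at the depth where it is left. Axes of the arm: -x towards the handle, z up
- gate_handle (a point): Middle of the upright round black handle on the arm's top face, 190 mm from the pivot, in line with pivot and hole. The handle is 22 mm in diameter, 48 mm high, from 82 to 130 mm above the table; this point is 108 mm above the table
- long_pin: Long steel pin, about 110 g. Origin at the end of its tip, z along it to the head. Shaft 12 mm diameter, 50 mm long, the first 6 mm tapering to a 5 mm tip; collar 28 mm diameter, 5 mm thick; round head 24 mm diameter, 55 to 90 mm from the tip. Starts upright, hanging by its collar in a hole of the rack, tip 30 mm and top 120 mm above the table
- long_pin_collar (a point): Centre of the underside of the long pin's collar, on its axis, 50 mm above the tip and 40 mm below the top of the head. It starts on the rack's top face, 80 mm above the table
- short_pin: Short steel pin with a T-bar head 44 mm long (along its y), hanging in the rack's other hole, 60 mm from the long pin; leave it there. Shaft 12 mm diameter, 30 mm long, collar 28 mm, top 116 mm above the table. Origin at the tip, z up along the pin
- pin_rack: Fixed dark steel rack, to the left or right of the deck, 130 mm (its x) by 60 mm on a foot 90 mm wide; top plate 10 mm thick, upper face 80 mm above the table, with two 14 mm through holes on its x axis at +-30 mm that hold the pins. Origin at the centre of its underside, z up
Things that resemble listed ones, but are neither listed nor needed, are in the scene too. What is shaped like the long_pin but green or red is not meant.

How it is judged (in metres and radians):
On the way:
1. the arm is swung so that its hole is over the deck's middle hole (within 0.06 rad) (value of joint diverter_arm between -0.06 and 0.06 rad), for 0.1 s.
At the end, for the whole second after the job is handed in: The arm stands within 0.035 rad of the middle position; the long pin is upright (within 0.1 rad), through both the arm's hole and the deck's middle hole, its collar within 3 mm of the arm's top face; it is at rest and the short pin is still in its place in the rack (value of joint diverter_arm between -0.035 and 0.035 rad and horizontal distance between long_pin_collar and gate_hole below 0.004 m and z of long_pin_collar in the frame of gate_hole between -0.003 and 0.003 m and z of long_pin in the frame of middle_hole below -0.02 m and horizontal distance between long_pin and middle_hole below 0.006 m and angle between long_pin's own z axis and vertical below 0.1 rad and linear speed of long_pin below 0.02 m/s); the robot touches nothing.
It fails at once if the short pin is taken out of its place (moved more than 25 mm) (distance of short_pin from where it was at the start of the episode above 0.025 m).
It also fails if it takes over 61 s, if anything falls off the work surface, if the arm or the gripper's body presses on something with over 40 N, if the wrist force passes 120 N, or if a joint passes its speed limit or range.

## Working session

There is one attempt and no reset: what is moved stays moved. The work goes in short steps, Python scripts to look and compute and a tool call to move; the robot and the scene stay as the last step left them, time stands still between calls to the robot, and variables do not carry over. Pictures are saved under pics/ and viewed, and the job is handed in when it is done.

Besides the shell and the picture viewer there is one more tool, called after ">>>" as name([rows], argument=value, ...), one row to a line, values as JSON. apply_moves: Moves the arm, as the interface text tells. Its arguments: {"type":"object","properties":{"plan":{"type":"array","items":{"type":"object","properties":{"tx":{"type":"number"},"ty":{"type":"number"},"tz":{"type":"number"},"rx":{"type":"number"},"ry":{"type":"number"},"rz":{"type":"number"},"jaw":{"type":"number"}}}},"grip_force":{"type":"number"}},"required":["plan"]}

```bash
mkdir -p pics; ls
cat > h.py <<'E'
import numpy as np, cv2, json
from rig import env
def snap(name,fn):
    d=env.get_image(name); cv2.imwrite('pics/'+fn+'.png',d['image'][:,:,::-1])
    np.savez('pics/'+fn+'.npz',im=d['image'],K=d['intrinsics'],T=d['world_from_camera']); return d
def load(fn): 
    z=np.load('pics/'+fn+'.npz'); return {'image':z['im'],'intrinsics':z['K'],'world_from_camera':z['T']}
def ray(d,u,v):
    K=np.array(d['intrinsics']);T=np.array(d['world_from_camera'])
    p=np.linalg.solve(K,[u,v,1.0]); r=T[:3,:3]@np.array([p[0],-p[1],-p[2]]); return T[:3,3],r
def onz(d,u,v,z):
    o,r=ray(d,u,v); return o+r*(z-o[2])/r[2]
def proj(d,P):
    T=np.array(d['world_from_camera']); c=T[:3,:3].T@(np.array(P)-T[:3,3]); q=np.array(d['intrinsics'])@[c[0],-c[1],-c[2]]; return q[:2]/q[2]
E
python3 - <<'E'
from h import *
for n in ['scene','top','wrist']:
    d=snap(n,n+'0')
print(d.keys())
s=env.observe();print(s, env.grip_depth)
E
```

```text
pics
dict_keys(['image', 'intrinsics', 'world_from_camera'])
{'time_s': 0.15, 'q': array([ 6.02591610e+01,  2.18321263e+01,  7.43704334e+01, -2.21361003e-04,
        8.38600412e+01, -1.23366488e+01]), 'qvel': array([ 0.08579843, -0.08167734, -0.18090047, -0.04761932,  0.01448902,
        0.04949258]), 'joint_efforts': array([ 2.35753796e-03, -4.48624027e+01, -2.31341404e+01, -1.22799247e-04,
        3.85573963e-03,  4.22295398e-05]), 'position': array([0.16441052, 0.52462161, 0.23087917]), 'tool_rot': array([[-9.54218519e-01,  2.99109894e-01, -5.38674462e-04],
       [ 2.99110291e-01,  9.54218073e-01, -9.50578095e-04],
       [ 2.29685594e-04, -1.06818230e-03, -9.99999403e-01]]), 'ft_force': array([-0.41312045,  0.24261159, -0.59369329]), 'wrist_torque': array([-0.01537936, -0.02667062,  0.00460565]), 'grip_width': 0.08543148934702682} -0.0187
```

View pics/scene0.png

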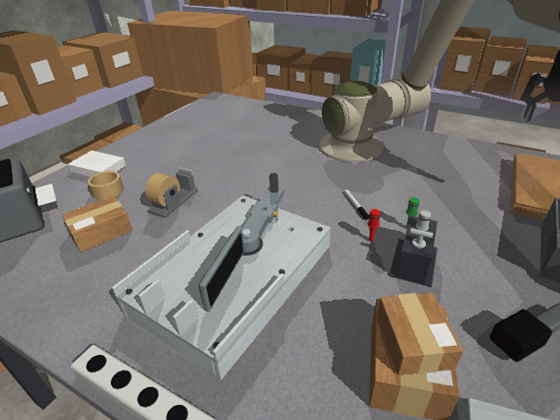

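View pics/top0.png

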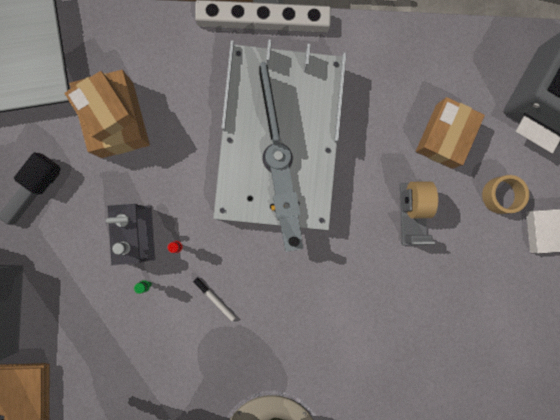

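View pics/wrist0.png

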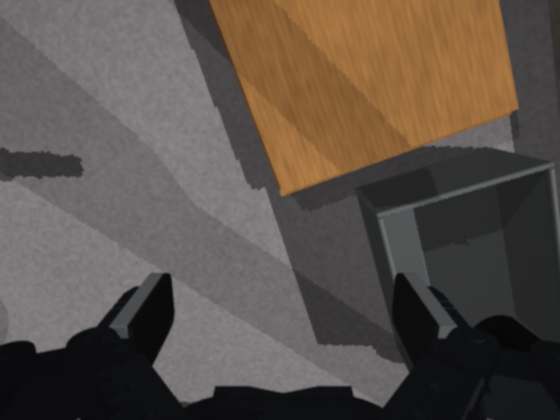

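The top view shows the pivot at about (277,155), the handle at (293,241), the arm's hole at (286,205), the long pin's head at (120,248) and the T pin at (121,220). Red and green decoys stand nearby. I'll enlarge these areas and measure.

Run:
```python
from h import *
d=load('top0')
im=d['image'][:,:,::-1]
a=cv2.resize(im[130:260,205:345],None,fx=4,fy=4,interpolation=cv2.INTER_CUBIC)
b=cv2.resize(im[190:300,90:190],None,fx=5,fy=5,interpolation=cv2.INTER_CUBIC)
cv2.imwrite('pics/za.png',a);cv2.imwrite('pics/zb.png',b)
print(np.array(d['world_from_camera']).round(4),d['intrinsics'])
for n,u,v,z in [('pivot',277,155,.09),('handle',293,241,.13),('hole',286,205,.082),('long',120,248,.12),('short',121,220,.116),('mid?',274,208,.06),('left?',250,198,.06)]:
    print(n,onz(d,u,v,z).round(4))
```

```text
[[ 0.0298  0.9985 -0.0461  0.487 ]
 [-0.999   0.0314  0.0329  0.0381]
 [ 0.0343  0.0451  0.9984  1.0216]
 [ 0.      0.      0.      1.    ]] [[427.79649905   0.         276.08921926]
 [  0.         427.79649905 215.14395479]
 [  0.           0.           1.        ]]
pivot [0.6622 0.0093 0.09  ]
handle [ 0.4754 -0.0282  0.13  ]
hole [ 0.5535 -0.0141  0.082 ]
long [0.4502 0.3307 0.12  ]
short [0.5085 0.3326 0.116 ]
mid? [0.5474 0.0116 0.06  ]
left? [0.5682 0.0663 0.06  ]
```

View pics/za.png

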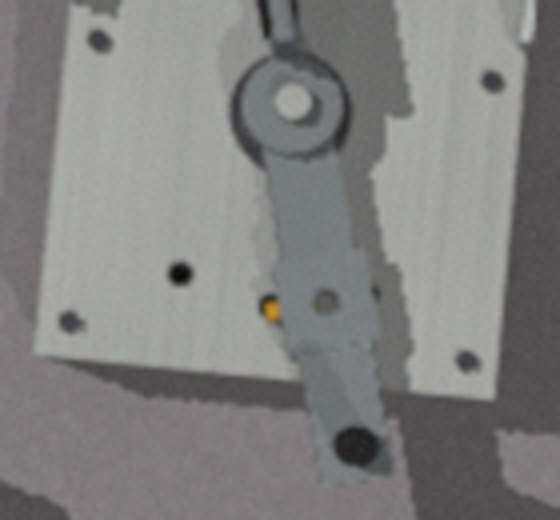

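View pics/zb.png

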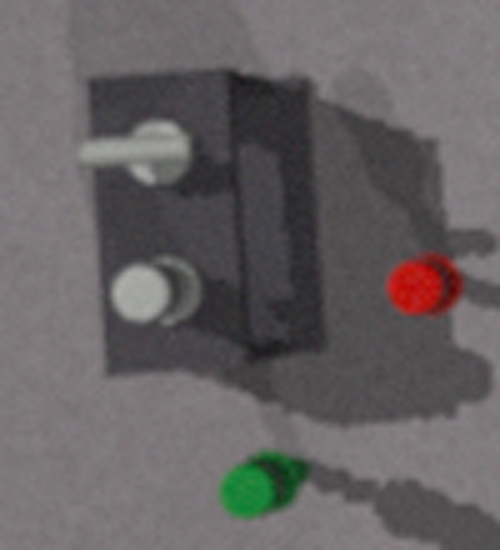

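The enlarged view shows the outer-left deck hole at about (250,198). Part of the middle hole, with an orange marker, is at (273,207), and the edge of the outer-right hole is at (299,203). Next I get refined centroids and check them against each other.

Run:
```python
from h import *
d=load('top0'); im=d['image']
g=cv2.cvtColor(im,cv2.COLOR_RGB2GRAY).astype(float)
def cen(u,v,r,dark=True,off=None):
    u0,v0=int(round(u)),int(round(v))
    w=g[v0-r:v0+r+1,u0-r:u0+r+1]; m=np.median(w)
    k=np.clip((m-w) if dark else (w-m),0,None); k[k<0.35*k.max()]=0
    y,x=np.mgrid[v0-r:v0+r+1,u0-r:u0+r+1]; return (k*x).sum()/k.sum(),(k*y).sum()/k.sum()
z=lambda a,b:(205+a/4-.4,130+b/4-.4)
hl=cen(*z(180,272),4); HL=onz(d,*hl,.06); print('left hole',hl,HL)
sc=[onz(d,*cen(*z(*p),4),.06) for p in [(100,40),(490,82),(70,322),(467,362)]]
print('screws',np.round(sc,4))
near=[onz(d,*z(*p),.06) for p in [(36,354),(495,399)]]; print('near corners',np.round(near,4),np.linalg.norm(near[0]-near[1]))
y=near[0]-near[1]; y/=np.linalg.norm(y); x=np.array([y[1],-y[0],0]); print('yaw',np.degrees(np.arctan2(x[1],x[0])))
mid=(near[0]+near[1])/2; print('pivot from corners',mid+.15*x,'midhole',mid+.04*x)
xs=(sc[0]-sc[2]); print('yaw screws',np.degrees(np.arctan2(xs[1],xs[0])), 'and cross', np.degrees(np.arctan2(-(sc[2]-sc[3])[0],(sc[2]-sc[3])[1])), 'mid near screws',(sc[2]+sc[3])/2)
gh=cen(*z(326,301),4); GH=onz(d,*gh,.082); print('gate hole',gh,GH)
hv=im.max(2); m=(hv<45).astype(np.uint8)[230:250,282:304]; yy,xx=np.nonzero(m); print(len(xx)); hd=(282+xx.mean(),230+yy.mean()); print('handle',hd,onz(d,*hd,.13),onz(d,*hd,.122))
for h in (.09,.1,.11,.12): print('pivotbolt',h,onz(d,*z(293,103),h))
# pins
b=lambda a,c:(90+a/5-.4,190+c/5-.4)
print('long head',onz(d,*b(142,293),.118),'collar',onz(d,*b(172,290),.085), 'T',onz(d,*b(120,151),.114),'collar T',onz(d,*b(160,152),.085))
print('rack top corners',[onz(d,*b(*p),.08).round(4) for p in [(90,78),(232,70),(250,350),(107,375)]])
```

```text
left hole (np.float64(249.63267189663128), np.float64(198.04891555145363)) [0.56807808 0.06709452 0.06      ]
screws [[ 0.6988  0.117   0.06  ]
 [ 0.6837 -0.1068  0.06  ]
 [ 0.539   0.1276  0.06  ]
 [ 0.5237 -0.0962  0.06  ]]
near corners [[ 0.5204  0.1462  0.06  ]
 [ 0.5031 -0.1126  0.06  ]] 0.25928707592019024
yaw -3.8400577646961036
pivot from corners [0.66141296 0.00675394 0.06      ] midhole [0.55165992 0.0141208  0.06      ]
yaw screws -3.800742194380258 and cross -3.8958249467710853 mid near screws [0.53135918 0.01571068 0.06      ]
gate hole (np.float64(286.20100502512565), np.float64(204.63484087102177)) [ 0.55431097 -0.0144781   0.082     ]
65
handle (np.float64(293.66153846153844), np.float64(241.03076923076924)) [ 0.47536917 -0.02954694  0.13      ] [ 0.47526452 -0.03015389  0.122     ]
pivotbolt 0.09 [0.66152858 0.00743833 0.09      ]
pivotbolt 0.1 [0.65965548 0.00776743 0.1       ]
pivotbolt 0.11 [0.65778238 0.00809653 0.11      ]
pivotbolt 0.12 [0.65590928 0.00842563 0.12      ]
long head [0.44957692 0.33540805 0.118     ] collar [0.44986797 0.33353111 0.085     ] T [0.50849045 0.34858563 0.114     ] collar T [0.50927381 0.34138847 0.085     ]
rack top corners [array([0.5407, 0.3746, 0.08  ]), array([0.5461, 0.3136, 0.08  ]), array([0.4247, 0.3005, 0.08  ]), array([0.4122, 0.3612, 0.08  ])]
```

Checks agree: the left hole is predicted at (0.5686, 0.0659) and measured at (0.5681, 0.0671). The gate hole's radius comes out at 109 mm (110 given) and the handle's at 190 mm. The arm stands at about +0.263 rad. That puts the pivot at (0.6614, 0.0068), the middle hole at (0.5517, 0.0141), and the handle target at (0.4718, 0.0195). I'll move above the handle first.

>>> apply_moves([
  {"tx": 25,"ty": -43,"rz": 0.1,"jaw": 0.3},
  {"tx": 50,"ty": -87,"rz": 0.2,"jaw": 0.3},
  {"tx": 75,"ty": -130,"rz": 0.37,"jaw": 0.3},
  {"tx": 100,"ty": -174,"rz": 0.37,"jaw": 0.3},
  {"tx": 150,"ty": -265,"rz": 0.37,"jaw": 0.3},
  {"tx": 200,"ty": -350,"rz": 0.37,"jaw": 0.3},
  {"tx": 260,"ty": -450,"rz": 0.37,"jaw": 0.3},
  {"tx": 311,"ty": -554,"rz": 0.37,"jaw": 0.3},
  {"tx": 311,"ty": -554,"rz": 0.37,"jaw": 0.3},
  {"tx": 311,"ty": -554,"rz": 0.37,"jaw": 0.3},
  {"tx": 311,"ty": -554,"rz": 0.37,"jaw": 0.3},
  {"tx": 311,"ty": -554,"rz": 0.37,"jaw": 0.3},
])

```text
validation failed for argument at $.pl...
```

```bash
python3 -c "
from h import *
s=env.observe();print(s['time_s'],s['position'],s['grip_width'])"
```

```text
0.15 [0.16441052 0.52462161 0.23087917] 0.08543148934702682
```

>>> apply_moves([
  {"tx": 25.0,"ty": -43.0,"tz": 0.0,"rx": 0.0,"ry": 0.0,"rz": 0.1,"jaw": 0.3},
])

```text
time_s: 0.25
position: [0.1882, 0.4835, 0.2301]
tool_rot: [[-0.98, 0.197, -0.001], [0.197, 0.98, -0.0], [0.001, -0.001, -1.0]]
ft_force: [2.7, 0.6, 0.1]
grip_width: 0.0733
```

The first call was refused without moving anything. Full rows with all keys work.

>>> apply_moves([
  {"tx": 25,"ty": -43,"tz": 0,"rx": 0,"ry": 0,"rz": 0.1,"jaw": 0.3},
  {"tx": 50,"ty": -87,"tz": 0,"rx": 0,"ry": 0,"rz": 0.2,"jaw": 0.3},
  {"tx": 75,"ty": -130,"tz": 0,"rx": 0,"ry": 0,"rz": 0.27,"jaw": 0.3},
  {"tx": 100,"ty": -174,"tz": 0,"rx": 0,"ry": 0,"rz": 0.27,"jaw": 0.3},
  {"tx": 125,"ty": -217,"tz": 0,"rx": 0,"ry": 0,"rz": 0.27,"jaw": 0.3},
  {"tx": 150,"ty": -260,"tz": 0,"rx": 0,"ry": 0,"rz": 0.27,"jaw": 0.3},
  {"tx": 175,"ty": -304,"tz": 0,"rx": 0,"ry": 0,"rz": 0.27,"jaw": 0.3},
  {"tx": 200,"ty": -347,"tz": 0,"rx": 0,"ry": 0,"rz": 0.27,"jaw": 0.3},
  {"tx": 225,"ty": -390,"tz": 0,"rx": 0,"ry": 0,"rz": 0.27,"jaw": 0.3},
  {"tx": 250,"ty": -440,"tz": 0,"rx": 0,"ry": 0,"rz": 0.27,"jaw": 0.3},
  {"tx": 270,"ty": -480,"tz": 0,"rx": 0,"ry": 0,"rz": 0.27,"jaw": 0.3},
  {"tx": 287,"ty": -513,"tz": 0,"rx": 0,"ry": 0,"rz": 0.27,"jaw": 0.3},
])

```text
time_s: 1.45
position: [0.476, -0.0322, 0.2299]
tool_rot: [[-0.998, -0.07, -0.001], [-0.07, 0.998, -0.001], [0.001, -0.001, -1.0]]
ft_force: [-0.5, 0.0, 0.3]
grip_width: 0.0556
```

Run:
```python
from h import *
d=snap('wrist','w1'); s=env.observe(); print(s['position'])
for P in [(.4753,-.0299,.13),(.5543,-.0145,.082),(.5517,.0141,.06)]: print(proj(d,P))
```

```text
[ 0.47823627 -0.03599971  0.22956622]
[286.50730867 209.56094845]
[297.16878374 282.70731827]
[327.56752674 270.83407601]
```

View pics/w1.png

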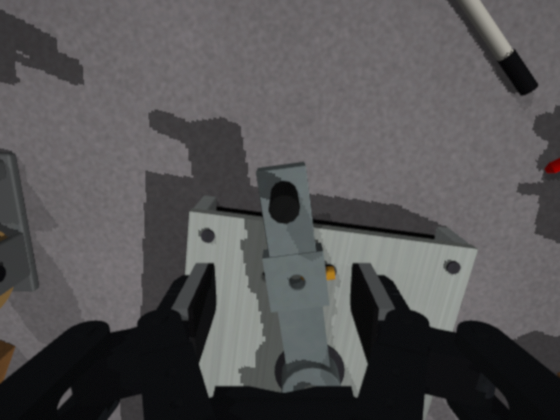

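The wrist view agrees with the projections: handle top at (285,207) and arm hole at (297,282). The middle deck hole, with its orange mark, is at (328,271). Now I descend around the handle and grip it.

>>> apply_moves([
  {"tx": -3,"ty": 6,"tz": -40,"rx": 0,"ry": 0,"rz": 0,"jaw": 0.3},
  {"tx": -3,"ty": 6,"tz": -80,"rx": 0,"ry": 0,"rz": 0,"jaw": 0.3},
  {"tx": -3,"ty": 6,"tz": -110,"rx": 0,"ry": 0,"rz": 0,"jaw": 0.3},
  {"tx": -3,"ty": 6,"tz": -130,"rx": 0,"ry": 0,"rz": 0,"jaw": 0.3},
  {"tx": -3,"ty": 6,"tz": -136,"rx": 0,"ry": 0,"rz": 0,"jaw": 0.3},
  {"tx": -3,"ty": 6,"tz": -136,"rx": 0,"ry": 0,"rz": 0,"jaw": 0.3},
  {"tx": -3,"ty": 6,"tz": -136,"rx": 0,"ry": 0,"rz": 0,"jaw": -0.6},
  {"tx": -3,"ty": 6,"tz": -136,"rx": 0,"ry": 0,"rz": 0,"jaw": -0.6},
  {"tx": -3,"ty": 6,"tz": -136,"rx": 0,"ry": 0,"rz": 0,"jaw": -0.6},
  {"tx": -3,"ty": 6,"tz": -136,"rx": 0,"ry": 0,"rz": 0,"jaw": -0.6},
  {"tx": -3,"ty": 6,"tz": -136,"rx": 0,"ry": 0,"rz": 0,"jaw": -0.6},
], grip_force=20)

```text
time_s: 2.6
position: [0.4757, -0.0302, 0.0946]
tool_rot: [[-0.998, -0.067, 0.002], [-0.067, 0.998, -0.003], [-0.002, -0.003, -1.0]]
ft_force: [-0.1, -0.3, 6.9]
grip_width: 0.0218
```

The handle is gripped, with a width of 21.8 mm against the 22 mm given. Next I swing along the arc.

>>> apply_moves([
  {"tx": -1.5,"ty": 6,"tz": 2,"rx": 0,"ry": 0,"rz": 0,"jaw": -0.6},
  {"tx": -2.7,"ty": 12,"tz": 2,"rx": 0,"ry": 0,"rz": 0,"jaw": -0.6},
  {"tx": -3.5,"ty": 18,"tz": 2,"rx": 0,"ry": 0,"rz": 0,"jaw": -0.6},
  {"tx": -4,"ty": 25,"tz": 2,"rx": 0,"ry": 0,"rz": -0.05,"jaw": -0.6},
  {"tx": -4.2,"ty": 31,"tz": 2,"rx": 0,"ry": 0,"rz": -0.1,"jaw": -0.6},
  {"tx": -4.3,"ty": 37,"tz": 2,"rx": 0,"ry": 0,"rz": -0.13,"jaw": -0.6},
  {"tx": -4.2,"ty": 43,"tz": 2,"rx": 0,"ry": 0,"rz": -0.13,"jaw": -0.6},
  {"tx": -3.9,"ty": 49.7,"tz": 2,"rx": 0,"ry": 0,"rz": -0.13,"jaw": -0.6},
  {"tx": -3.9,"ty": 49.7,"tz": 2,"rx": 0,"ry": 0,"rz": -0.13,"jaw": -0.6},
  {"tx": -3.9,"ty": 49.7,"tz": 2,"rx": 0,"ry": 0,"rz": -0.13,"jaw": -0.6},
  {"tx": -3.9,"ty": 49.7,"tz": 2,"rx": 0,"ry": 0,"rz": -0.13,"jaw": -0.6},
])

```text
time_s: 3.7
position: [0.4711, 0.0198, 0.0962]
tool_rot: [[-0.998, 0.062, -0.001], [0.062, 0.998, -0.003], [0.0, -0.003, -1.0]]
ft_force: [-2.4, 1.3, -15.0]
grip_width: 0.0213
```

Run:
```python
from h import *
d=snap('wrist','w2'); s=env.observe(); print(s['position'],s['ft_force'],s['qvel'].round(2))
snap('top','t2')
im=d['image'][:,:,::-1]; cv2.imwrite('pics/w2z.png',cv2.resize(im[180:420,180:400],None,fx=2.4,fy=2.4,interpolation=cv2.INTER_CUBIC))
t=load('t2')['image'][:,:,::-1]; cv2.imwrite('pics/t2z.png',cv2.resize(t[130:260,205:345],None,fx=4,fy=4,interpolation=cv2.INTER_CUBIC))
```

```text
[0.47106657 0.01970738 0.09623211] [ -1.95847169   1.60882918 -15.57053127] [-0.17 -0.08 -0.1  -0.06  0.03  0.11]
```

View pics/w2.png

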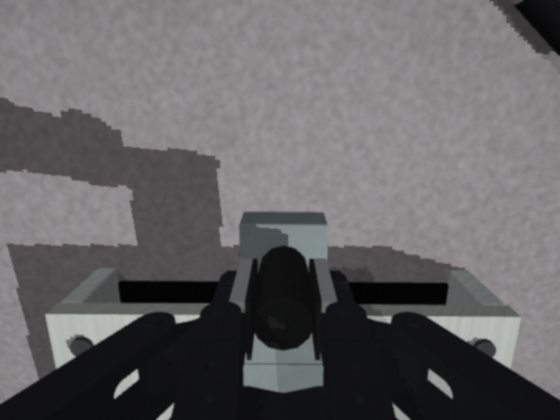

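View pics/t2z.png

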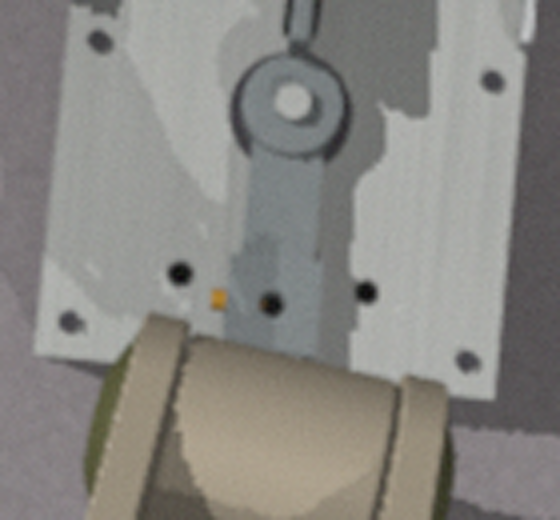

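The hole in the arm now shows black at zoom (272,304), and both outer deck holes are visible at (180,272) and (366,292). The orange plug moves with the arm. I'll measure the residual.

Run:
```python
from h import *
d=load('t2'); im=d['image']
g=cv2.cvtColor(im,cv2.COLOR_RGB2GRAY).astype(float)
def cen(u,v,r):
    u0,v0=int(round(u)),int(round(v)); w=g[v0-r:v0+r+1,u0-r:u0+r+1]; m=np.median(w)
    k=np.clip(m-w,0,None); k[k<0.3*k.max()]=0
    y,x=np.mgrid[v0-r:v0+r+1,u0-r:u0+r+1]; return (k*x).sum()/k.sum(),(k*y).sum()/k.sum()
z=lambda a,b:(205+a/4-.4,130+b/4-.4)
L=onz(d,*cen(*z(180,272),4),.06);R=onz(d,*cen(*z(366,292),4),.06)
gp=cen(*z(272,304),3);G=onz(d,*gp,.082)
print(L,R,np.linalg.norm(L-R))
y=(L-R)/np.linalg.norm(L-R);x=np.array([y[1],-y[0],0]);m=(L+R)/2
P=m+.11*np.cos(.5)*x;M=P-.11*x
print('yaw',np.degrees(np.arctan2(x[1],x[0])),'pivot',P,'mid',M,'gate',gp,G)
a=P-G; print('r',np.linalg.norm(a[:2]),'angle rad',np.arctan2(a[1],a[0])-np.arctan2(x[1],x[0]))
s=env.observe(); h=P-s['position']; print('handle angle via tcp',np.arctan2(h[1],h[0])-np.arctan2(x[1],x[0]),np.hypot(h[0],h[1]))
cv2.imwrite('pics/gz.png',cv2.resize(im[195:215,262:284,::-1],None,fx=25,fy=25,interpolation=cv2.INTER_NEAREST))
```

```text
[0.56818514 0.06726488 0.06      ] [ 0.56097723 -0.03761521  0.06      ] 0.1051274803002518
yaw -3.9314843390299523 pivot [0.66088809 0.00820612 0.06      ] mid [0.55114695 0.01574811 0.06      ] gate (np.float64(272.56981664315936), np.float64(205.78138222849083)) [0.55081404 0.01548395 0.082     ]
r 0.1103143907041519 angle rad 0.0025959072507244774
handle angle via tcp 0.008162171657621418 0.19017045519594025
```

View pics/gz.png

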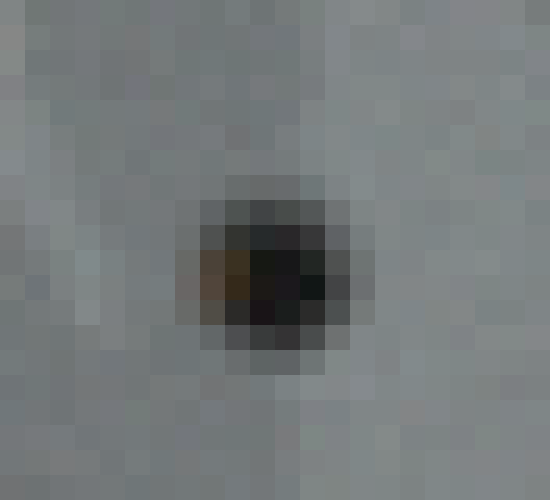

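The arm stands at about +0.003 to +0.008 rad, which is good. I release the handle and lift.

>>> apply_moves([
  {"tx": 0,"ty": 0,"tz": -1,"rx": 0,"ry": 0,"rz": 0,"jaw": -0.2},
  {"tx": 0,"ty": 0,"tz": -1,"rx": 0,"ry": 0,"rz": 0,"jaw": 0.1},
  {"tx": 0,"ty": 0,"tz": -1,"rx": 0,"ry": 0,"rz": 0,"jaw": 0.3},
  {"tx": 0,"ty": 0,"tz": 0,"rx": 0,"ry": 0,"rz": 0,"jaw": 0.3},
  {"tx": 0,"ty": 0,"tz": 30,"rx": 0,"ry": 0,"rz": 0,"jaw": 0.3},
  {"tx": 0,"ty": 0,"tz": 70,"rx": 0,"ry": 0,"rz": 0,"jaw": 0.3},
  {"tx": 0,"ty": 0,"tz": 110,"rx": 0,"ry": 0,"rz": 0,"jaw": 0.3},
  {"tx": 0,"ty": 40,"tz": 134,"rx": 0,"ry": 0,"rz": 0.06,"jaw": 0.3},
  {"tx": 0,"ty": 80,"tz": 134,"rx": 0,"ry": 0,"rz": 0.12,"jaw": 0.3},
  {"tx": -5,"ty": 120,"tz": 134,"rx": 0,"ry": 0,"rz": 0.18,"jaw": 0.3},
  {"tx": -10,"ty": 165,"tz": 134,"rx": 0,"ry": 0,"rz": 0.18,"jaw": 0.3},
  {"tx": -15,"ty": 210,"tz": 134,"rx": 0,"ry": 0,"rz": 0.18,"jaw": 0.3},
])

```text
time_s: 5.0
position: [0.4558, 0.2314, 0.2309]
tool_rot: [[-0.993, -0.117, 0.002], [-0.117, 0.993, -0.003], [-0.001, -0.003, -1.0]]
ft_force: [0.3, 0.3, -0.7]
grip_width: 0.0555
```

>>> apply_moves([
  {"tx": -3,"ty": 40,"tz": 0,"rx": 0,"ry": 0,"rz": 0,"jaw": 0.3},
  {"tx": -6,"ty": 80,"tz": 0,"rx": 0,"ry": 0,"rz": 0,"jaw": 0.3},
  {"tx": -6,"ty": 104,"tz": 0,"rx": 0,"ry": 0,"rz": 0,"jaw": 0.3},
  {"tx": -6,"ty": 104,"tz": 0,"rx": 0,"ry": 0,"rz": 0,"jaw": 0.3},
  {"tx": -6,"ty": 104,"tz": 0,"rx": 0,"ry": 0,"rz": 0,"jaw": 0.3},
])

```text
time_s: 5.5
position: [0.4498, 0.3353, 0.2309]
tool_rot: [[-0.993, -0.118, 0.002], [-0.118, 0.993, -0.003], [-0.001, -0.003, -1.0]]
ft_force: [0.7, -1.1, -0.3]
grip_width: 0.0554
```

Run:
```python
from h import *
d=snap('wrist','w3'); s=env.observe(); print(s['position'],s['tool_rot'].round(3),s['time_s'])
for P in [(.4498,.3345,.12),(.4498,.3345,.085),(.509,.3414,.085)]: print(proj(d,P))
snap('top','t3')
t=load('t3')['image'][:,:,::-1]; cv2.imwrite('pics/t3z.png',cv2.resize(t[130:260,205:345],None,fx=4,fy=4,interpolation=cv2.INTER_CUBIC))
```

```text
[0.44992082 0.33473563 0.23098365] [[-0.993 -0.117  0.002]
 [-0.117  0.993 -0.003]
 [-0.001 -0.003 -1.   ]] 5.55
[282.30054824 205.32556027]
[282.47672136 193.26674028]
[282.36839954 262.00056663]
```

View pics/w3.png

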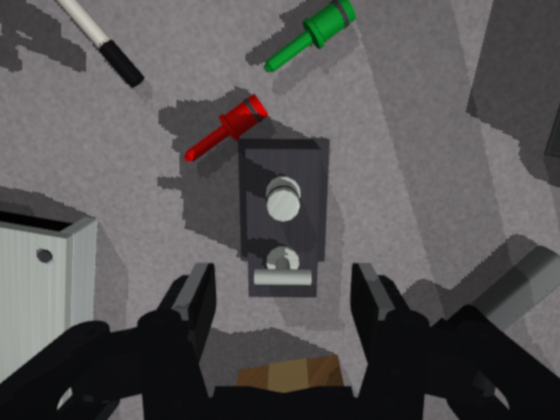

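View pics/t3z.png

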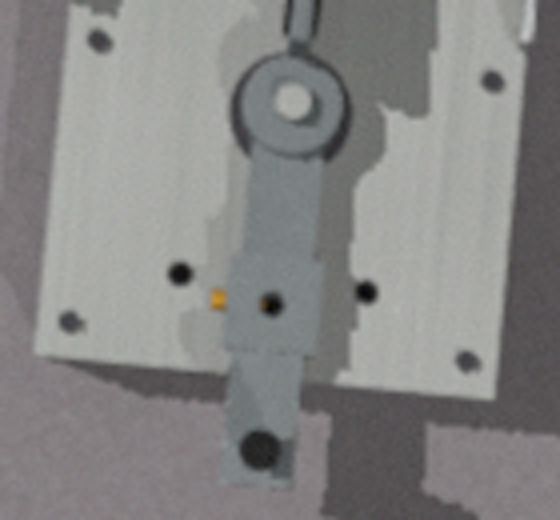

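The wrist view shows the long pin's head at (284,205) against a prediction of (282,205). That is good to about 1 mm. The arm stayed in place after release. Now I descend on the pin and grip its head.

>>> apply_moves([
  {"tx": 0,"ty": 1,"tz": -40,"rx": 0,"ry": 0,"rz": 0,"jaw": 0.3},
  {"tx": 0,"ty": 1,"tz": -80,"rx": 0,"ry": 0,"rz": 0,"jaw": 0.3},
  {"tx": 0,"ty": 1,"tz": -110,"rx": 0,"ry": 0,"rz": 0,"jaw": 0.3},
  {"tx": 0,"ty": 1,"tz": -130,"rx": 0,"ry": 0,"rz": 0,"jaw": 0.3},
  {"tx": 0,"ty": 1,"tz": -138,"rx": 0,"ry": 0,"rz": 0,"jaw": 0.3},
  {"tx": 0,"ty": 1,"tz": -138,"rx": 0,"ry": 0,"rz": 0,"jaw": 0.1},
  {"tx": 0,"ty": 1,"tz": -138,"rx": 0,"ry": 0,"rz": 0,"jaw": -0.1},
  {"tx": 0,"ty": 1,"tz": -138,"rx": 0,"ry": 0,"rz": 0,"jaw": -0.3},
  {"tx": 0,"ty": 1,"tz": -138,"rx": 0,"ry": 0,"rz": 0,"jaw": -0.6},
  {"tx": 0,"ty": 1,"tz": -138,"rx": 0,"ry": 0,"rz": 0,"jaw": -0.6},
  {"tx": 0,"ty": 1,"tz": -138,"rx": 0,"ry": 0,"rz": 0,"jaw": -0.6},
  {"tx": 0,"ty": 1,"tz": -138,"rx": 0,"ry": 0,"rz": 0,"jaw": -0.6},
], grip_force=50)

```text
time_s: 6.8
position: [0.4506, 0.3356, 0.0944]
tool_rot: [[-0.993, -0.116, 0.004], [-0.116, 0.993, -0.002], [-0.004, -0.003, -1.0]]
ft_force: [-0.6, -1.4, 5.0]
grip_width: 0.0225
```

Gripped at 22.5 mm. I lift straight up and then carry the pin over.

>>> apply_moves([
  {"tx": 0,"ty": 0,"tz": 15,"rx": 0,"ry": 0,"rz": 0,"jaw": -0.6},
  {"tx": 0,"ty": 0,"tz": 35,"rx": 0,"ry": 0,"rz": 0,"jaw": -0.6},
  {"tx": 0,"ty": 0,"tz": 70,"rx": 0,"ry": 0,"rz": 0,"jaw": -0.6},
  {"tx": 0,"ty": 0,"tz": 110,"rx": 0,"ry": 0,"rz": 0,"jaw": -0.6},
  {"tx": 8,"ty": -25,"tz": 110,"rx": 0,"ry": 0,"rz": 0,"jaw": -0.6},
  {"tx": 20,"ty": -65,"tz": 110,"rx": 0,"ry": 0,"rz": 0,"jaw": -0.6},
  {"tx": 33,"ty": -105,"tz": 110,"rx": 0,"ry": 0,"rz": 0,"jaw": -0.6},
  {"tx": 46,"ty": -145,"tz": 110,"rx": 0,"ry": 0,"rz": 0,"jaw": -0.6},
  {"tx": 58,"ty": -185,"tz": 110,"rx": 0,"ry": 0,"rz": 0,"jaw": -0.6},
  {"tx": 71,"ty": -225,"tz": 110,"rx": 0,"ry": 0,"rz": 0,"jaw": -0.6},
  {"tx": 83,"ty": -265,"tz": 110,"rx": 0,"ry": 0,"rz": 0,"jaw": -0.6},
  {"tx": 93,"ty": -295,"tz": 110,"rx": 0,"ry": 0,"rz": 0,"jaw": -0.6},
])

```text
time_s: 8.0
position: [0.5439, 0.0383, 0.2046]
tool_rot: [[-0.993, -0.115, 0.004], [-0.115, 0.993, -0.002], [-0.004, -0.003, -1.0]]
ft_force: [1.4, 0.6, -0.6]
grip_width: 0.0225
```

>>> apply_moves([
  {"tx": 7,"ty": -22,"tz": -10,"rx": 0,"ry": 0,"rz": 0,"jaw": -0.6},
  {"tx": 7,"ty": -24,"tz": -20,"rx": 0,"ry": 0,"rz": 0,"jaw": -0.6},
  {"tx": 7,"ty": -24,"tz": -30,"rx": 0,"ry": 0,"rz": 0,"jaw": -0.6},
  {"tx": 7,"ty": -24,"tz": -30,"rx": 0,"ry": 0,"rz": 0,"jaw": -0.6},
])

```text
time_s: 8.4
position: [0.5499, 0.0154, 0.1732]
tool_rot: [[-0.993, -0.116, 0.001], [-0.116, 0.993, -0.002], [-0.001, -0.002, -1.0]]
ft_force: [-0.3, -0.3, -1.7]
grip_width: 0.0229
```

Run:
```python
from h import *
s=env.observe(); print(s['position'],s['tool_rot'].round(3),s['time_s'],s['ft_force'],s['grip_width'])
for n in ('wrist','scene','top'): snap(n,n+'4')
t=load('scene4')['image'][:,:,::-1]; cv2.imwrite('pics/s4z.png',cv2.resize(t[150:270,200:320],None,fx=5,fy=5,interpolation=cv2.INTER_CUBIC))
```

```text
[0.54991022 0.01535844 0.17317288] [[-0.993 -0.116  0.001]
 [-0.116  0.993 -0.002]
 [-0.001 -0.002 -1.   ]] 8.4 [-0.30355496 -0.30231812 -1.71357561] 0.022857136536359603
```

View pics/wrist4.png

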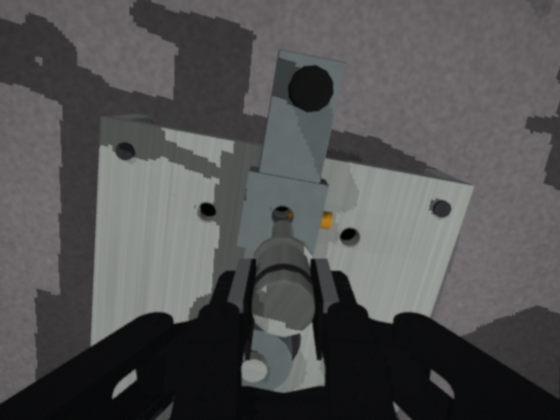

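View pics/s4z.png

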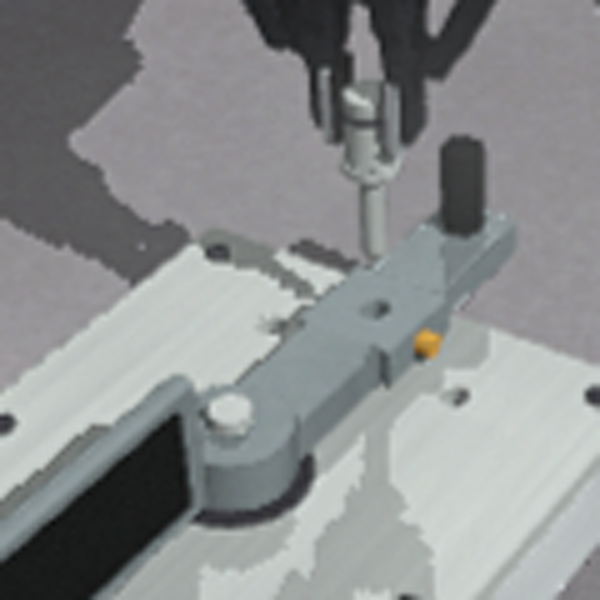

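The pin hangs upright above the hole. In the wrist view the arm hole is at (283,214) and the deck holes are at (207,210) and (349,235). In the scene crop the tip is at (374,250) and the hole at (375,308). I'll triangulate the tip and the hole.

Run:
```python
from h import *
w=load('wrist4'); s=load('scene4')
im=w['image'][:,:,::-1]; cv2.imwrite('pics/w4z.png',cv2.resize(im[190:260,190:370],None,fx=4,fy=4,interpolation=cv2.INTER_CUBIC))
g=cv2.cvtColor(w['image'],cv2.COLOR_RGB2GRAY).astype(float)
print('gate wrist',onz(w,283,213.5,.082))
L=onz(w,349,235,.06);R=onz(w,207,210,.06);y=(L-R);print('sep',np.linalg.norm(y));y/=np.linalg.norm(y);x=np.array([y[1],-y[0],0]);P=(L+R)/2+.11*np.cos(.5)*x
print('mid by wrist',P-.11*x,'piv',P)
f=lambda a,b:(200+a/5-.4,150+b/5-.4)
print('gate scene',onz(s,*f(375,308),.082)); print('tip scene',onz(s,*f(373,256),.1088),'proj tcp axis',proj(s,(.5499,.0154,.1088)),f(373,256))
# shaft axis in scene at mid shaft
print('shaft mid', proj(s,(.5499,.0154,.135)),f(371,215))
```

```text
gate wrist [0.54973926 0.01522571 0.082     ]
sep 0.10427483415212764
mid by wrist [0.55026529 0.01461384 0.06      ] piv [0.66001571 0.00720801 0.06      ]
gate scene [0.55260366 0.01489383 0.082     ]
tip scene [0.5484292  0.01257509 0.1088    ] proj tcp axis [274.92619387 201.44017276] (274.20000000000005, 200.79999999999998)
shaft mid [274.48992988 192.10718372] (273.8, 192.6)
```

View pics/w4z.png

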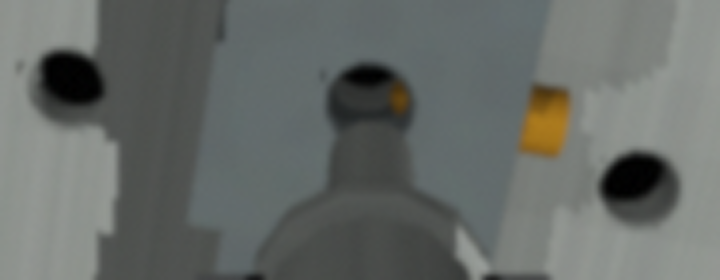

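>>> apply_moves([
  {"tx": 1,"ty": 0,"tz": -10,"rx": 0,"ry": 0,"rz": 0,"jaw": -0.6},
  {"tx": 2,"ty": 0,"tz": -20,"rx": 0,"ry": 0,"rz": 0,"jaw": -0.6},
  {"tx": 2,"ty": 0,"tz": -20,"rx": 0,"ry": 0,"rz": 0,"jaw": -0.6},
  {"tx": 2,"ty": 0,"tz": -20,"rx": 0,"ry": 0,"rz": 0,"jaw": -0.6},
])

```text
time_s: 8.95
position: [0.5528, 0.0154, 0.1546]
tool_rot: [[-0.993, -0.116, 0.004], [-0.116, 0.993, -0.002], [-0.004, -0.003, -1.0]]
ft_force: [-0.2, 0.1, -0.7]
grip_width: 0.0226
```

Run:
```python
from h import *
s=env.observe(); print(s['position'],s['time_s'],s['ft_force'],s['grip_width'])
for n in ('wrist','scene'): snap(n,n+'5')
t=load('scene5')['image'][:,:,::-1]; a=cv2.resize(t[170:230,240:310],None,fx=8,fy=8,interpolation=cv2.INTER_CUBIC)
w=load('wrist5')['image'][:,:,::-1]; b=cv2.resize(w[150:250,200:370],None,fx=4,fy=4,interpolation=cv2.INTER_CUBIC)
cv2.imwrite('pics/s5z.png',a);cv2.imwrite('pics/w5z.png',b)
```

```text
[0.55279566 0.01538031 0.15463006] 8.95 [-0.20605858  0.12452162 -0.65886296] 0.0225830522126853
```

View pics/s5z.png

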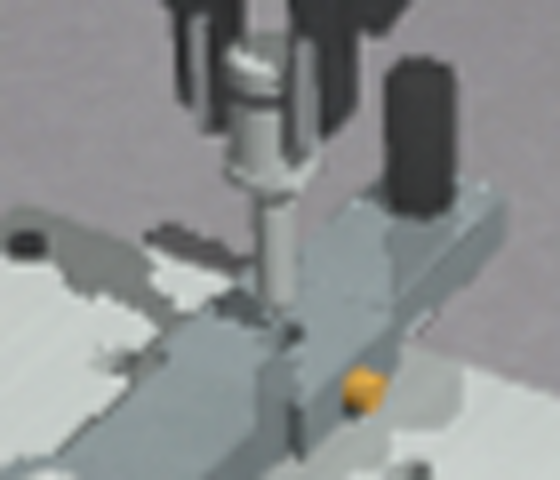

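View pics/w5z.png

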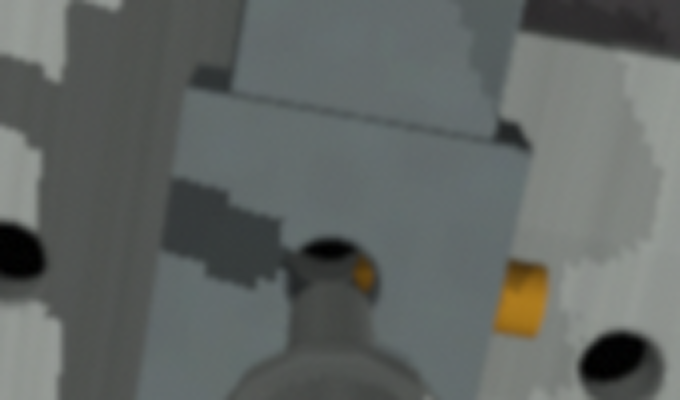

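The scene view shows the tip at crop (277,308). Lowered by 8 mm, it projects to (278,331), and the hole is at (280,333), so they line up. In the wrist view the shaft is centred left to right on the hole. I'll ease it in while watching the force.

>>> apply_moves([
  {"tx": -0.5,"ty": 0,"tz": -6,"rx": 0,"ry": 0,"rz": 0,"jaw": -0.6},
  {"tx": -0.5,"ty": 0,"tz": -10,"rx": 0,"ry": 0,"rz": 0,"jaw": -0.6},
  {"tx": -0.5,"ty": 0,"tz": -14,"rx": 0,"ry": 0,"rz": 0,"jaw": -0.6},
  {"tx": -0.5,"ty": 0,"tz": -17,"rx": 0,"ry": 0,"rz": 0,"jaw": -0.6},
  {"tx": -0.5,"ty": 0,"tz": -17,"rx": 0,"ry": 0,"rz": 0,"jaw": -0.6},
])

```text
time_s: 9.55
position: [0.5523, 0.0153, 0.1377]
tool_rot: [[-0.993, -0.116, 0.004], [-0.116, 0.993, -0.002], [-0.004, -0.003, -1.0]]
ft_force: [0.6, 0.1, -1.2]
grip_width: 0.0226
```

The pin is in the bore with almost no lateral force. I continue through the ball.

>>> apply_moves([
  {"tx": 0,"ty": 0,"tz": -3,"rx": 0,"ry": 0,"rz": 0,"jaw": -0.6},
  {"tx": 0,"ty": 0,"tz": -6,"rx": 0,"ry": 0,"rz": 0,"jaw": -0.6},
  {"tx": 0,"ty": 0,"tz": -9,"rx": 0,"ry": 0,"rz": 0,"jaw": -0.6},
  {"tx": 0,"ty": 0,"tz": -11,"rx": 0,"ry": 0,"rz": 0,"jaw": -0.6},
  {"tx": 0,"ty": 0,"tz": -11,"rx": 0,"ry": 0,"rz": 0,"jaw": -0.6},
])

```text
time_s: 10.05
position: [0.5521, 0.0152, 0.1261]
tool_rot: [[-0.993, -0.116, 0.003], [-0.116, 0.993, -0.002], [-0.003, -0.003, -1.0]]
ft_force: [1.2, -1.6, -2.2]
grip_width: 0.0226
```

>>> apply_moves([
  {"tx": 0,"ty": 0,"tz": -3,"rx": 0,"ry": 0,"rz": 0,"jaw": -0.6},
  {"tx": 0,"ty": 0,"tz": -6,"rx": 0,"ry": 0,"rz": 0,"jaw": -0.6},
  {"tx": 0,"ty": 0,"tz": -9,"rx": 0,"ry": 0,"rz": 0,"jaw": -0.6},
  {"tx": 0,"ty": 0,"tz": -12,"rx": 0,"ry": 0,"rz": 0,"jaw": -0.6},
  {"tx": 0,"ty": 0,"tz": -12,"rx": 0,"ry": 0,"rz": 0,"jaw": -0.6},
])

```text
time_s: 10.55
position: [0.5518, 0.0152, 0.1134]
tool_rot: [[-0.993, -0.116, 0.002], [-0.116, 0.993, -0.002], [-0.002, -0.002, -1.0]]
ft_force: [0.2, -1.9, -2.9]
grip_width: 0.0227
```

The tip is about 11 mm into the deck. Now down to the collar.

>>> apply_moves([
  {"tx": 0,"ty": 0,"tz": -4,"rx": 0,"ry": 0,"rz": 0,"jaw": -0.6},
  {"tx": 0,"ty": 0,"tz": -8,"rx": 0,"ry": 0,"rz": 0,"jaw": -0.6},
  {"tx": 0,"ty": 0,"tz": -12,"rx": 0,"ry": 0,"rz": 0,"jaw": -0.6},
  {"tx": 0,"ty": 0,"tz": -15,"rx": 0,"ry": 0,"rz": 0,"jaw": -0.6},
  {"tx": 0,"ty": 0,"tz": -15,"rx": 0,"ry": 0,"rz": 0,"jaw": -0.6},
])

```text
time_s: 11.05
position: [0.5516, 0.0153, 0.0977]
tool_rot: [[-0.993, -0.116, 0.001], [-0.116, 0.993, -0.002], [-0.001, -0.002, -1.0]]
ft_force: [1.0, -1.2, -3.5]
grip_width: 0.0223
```

>>> apply_moves([
  {"tx": 0,"ty": 0,"tz": -1,"rx": 0,"ry": 0,"rz": 0,"jaw": -0.6},
  {"tx": 0,"ty": 0,"tz": -1.5,"rx": 0,"ry": 0,"rz": 0,"jaw": -0.6},
  {"tx": 0,"ty": 0,"tz": -2,"rx": 0,"ry": 0,"rz": 0,"jaw": -0.6},
  {"tx": 0,"ty": 0,"tz": -2,"rx": 0,"ry": 0,"rz": 0,"jaw": -0.6},
])

```text
time_s: 11.45
position: [0.5518, 0.0153, 0.0963]
tool_rot: [[-0.993, -0.116, 0.002], [-0.116, 0.993, -0.002], [-0.002, -0.002, -1.0]]
ft_force: [-0.9, -1.5, 5.5]
grip_width: 0.0224
```

>>> apply_moves([
  {"tx": 0,"ty": 0,"tz": -1,"rx": 0,"ry": 0,"rz": 0,"jaw": -0.6},
  {"tx": 0,"ty": 0,"tz": -1.5,"rx": 0,"ry": 0,"rz": 0,"jaw": -0.6},
  {"tx": 0,"ty": 0,"tz": -1.5,"rx": 0,"ry": 0,"rz": 0,"jaw": -0.6},
])

```text
time_s: 11.75
position: [0.5518, 0.0153, 0.0963]
tool_rot: [[-0.993, -0.116, 0.003], [-0.116, 0.993, -0.002], [-0.003, -0.003, -1.0]]
ft_force: [-4.2, -1.0, 12.9]
grip_width: 0.0225
```

Run:
```python
from h import *
s=env.observe(); print(s['position'],s['time_s'],s['ft_force'],s['grip_width'])
snap('scene','scene6')
t=load('scene6')['image'][:,:,::-1]; a=cv2.resize(t[170:230,240:310],None,fx=8,fy=8,interpolation=cv2.INTER_CUBIC)
cv2.imwrite('pics/s6z.png',a)
```

```text
[0.55182865 0.0152918  0.09626114] 11.75 [-4.21070244 -0.97317669 12.87748506] 0.022472741055723888
```

View pics/s6z.png

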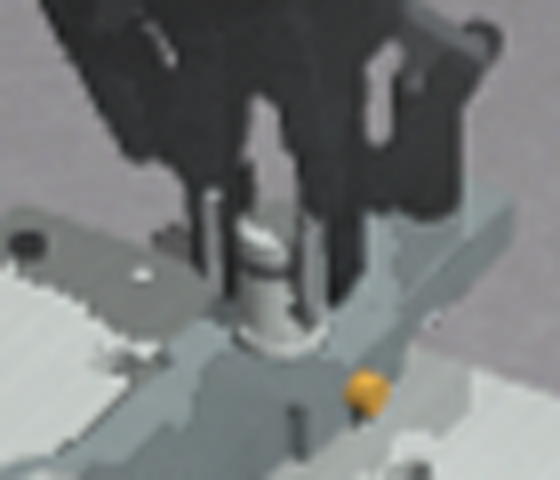

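The collar sits on the arm. The height stopped at z 0.0963 against an expected 0.0964, and the upward force rose to 13 N. I release and retreat.

>>> apply_moves([
  {"tx": 0,"ty": 0,"tz": 0,"rx": 0,"ry": 0,"rz": 0,"jaw": -0.3},
  {"tx": 0,"ty": 0,"tz": 0,"rx": 0,"ry": 0,"rz": 0,"jaw": 0.0},
  {"tx": 0,"ty": 0,"tz": 0,"rx": 0,"ry": 0,"rz": 0,"jaw": 0.3},
  {"tx": 0,"ty": 0,"tz": 0,"rx": 0,"ry": 0,"rz": 0,"jaw": 0.3},
  {"tx": 0,"ty": 0,"tz": 20,"rx": 0,"ry": 0,"rz": 0,"jaw": 0.3},
  {"tx": 0,"ty": 0,"tz": 55,"rx": 0,"ry": 0,"rz": 0,"jaw": 0.3},
  {"tx": 0,"ty": 0,"tz": 95,"rx": 0,"ry": 0,"rz": 0,"jaw": 0.3},
  {"tx": 0,"ty": 0,"tz": 130,"rx": 0,"ry": 0,"rz": 0,"jaw": 0.3},
  {"tx": -40,"ty": -30,"tz": 130,"rx": 0,"ry": 0,"rz": 0,"jaw": 0.3},
  {"tx": -80,"ty": -60,"tz": 130,"rx": 0,"ry": 0,"rz": 0,"jaw": 0.3},
  {"tx": -120,"ty": -90,"tz": 130,"rx": 0,"ry": 0,"rz": 0,"jaw": 0.3},
  {"tx": -150,"ty": -120,"tz": 130,"rx": 0,"ry": 0,"rz": 0,"jaw": 0.3},
])

```text
time_s: 13.0
position: [0.3997, -0.105, 0.2262]
tool_rot: [[-0.993, -0.117, 0.003], [-0.117, 0.993, -0.002], [-0.003, -0.003, -1.0]]
ft_force: [0.5, -0.2, 0.5]
grip_width: 0.0555
```

Run:
```python
from h import *
for n in ('scene','top'): snap(n,n+'7')
s=env.observe(); print(s['position'],s['time_s'],s['ft_force'])
t=load('scene7')['image'][:,:,::-1]; a=cv2.resize(t[160:280,200:320],None,fx=4.5,fy=4.5,interpolation=cv2.INTER_CUBIC)
d=load('top7');b=d['image'][:,:,::-1]; b0=cv2.resize(b[130:260,205:345],None,fx=4,fy=4,interpolation=cv2.INTER_CUBIC)
cv2.imwrite('pics/s7z.png',a);cv2.imwrite('pics/t7z.png',b0);cv2.imwrite('pics/r7z.png',cv2.resize(b[190:300,90:190],None,fx=4,fy=4))
```

```text
[ 0.39929933 -0.10683016  0.22642442] 13.1 [0.49980441 0.78267093 0.56479196]
```

View pics/s7z.png

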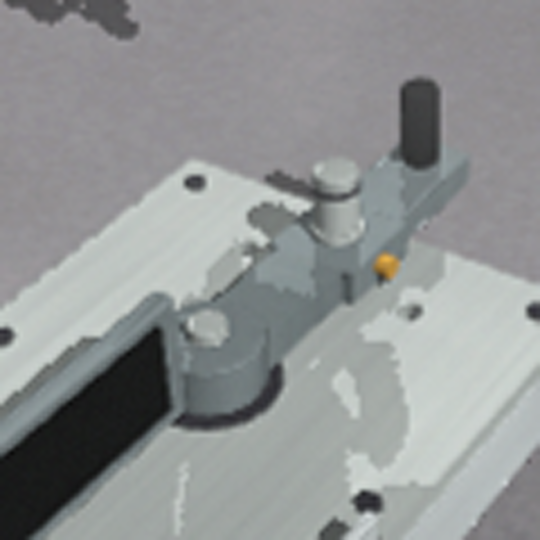

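View pics/t7z.png

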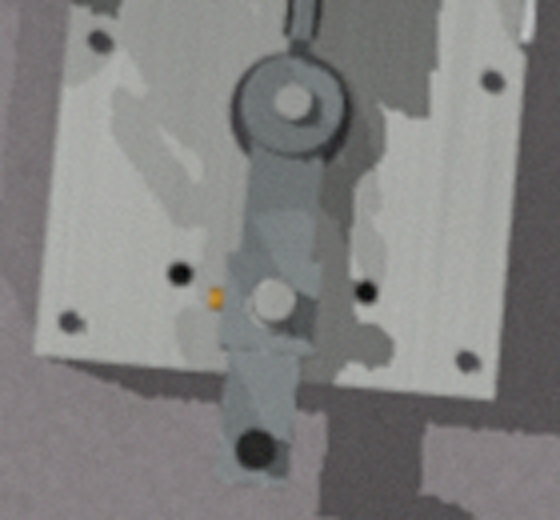

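View pics/r7z.png

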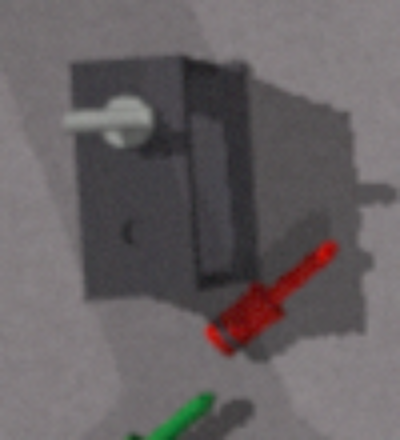

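The pin stands seated and upright, and the short pin is in place. The decoys had already toppled by the w3 picture. I check the final arm angle before handing in.

Run:
```python
from h import *
d=load('top7'); im=d['image']
m=(im.max(2)<45); m[:235]=0;m[250:]=0;m[:,:258]=0;m[:,280:]=0
y,x=np.nonzero(m);H=onz(d,x.mean(),y.mean(),.13)
P=np.array([.6609,.0082]);a=P-H[:2];print(len(x),H,np.linalg.norm(a),'angle',np.arctan2(a[1],a[0])+np.radians(3.9))
z=lambda a,b:(205+a/4-.4,130+b/4-.4)
print('head top',onz(d,*z(273,299),.122))
print(env.close_job())
```

```text
47 [0.47230613 0.02281609 0.13      ] 0.1891593953696357 angle -0.009277919418283126
head top [0.55113987 0.01594743 0.122     ]
the job is handed in; nothing more can be done
None
```

I swung the diverter arm to the middle by its handle and put the long round-headed pin through the arm and the deck until its collar sat on the arm. I then let go, backed the gripper clear and handed the job in at about 13 s. No verdict was reported.

**Last checks:**
- **Arm angle:** about -0.009 rad from the handle's position in the top view (limit 0.035).
- **Pin depth:** downward travel stopped at 0.0963 m against an expected 0.0964 m, with about 13 N upward at the stop. The last picture shows the collar on the arm.
- **Pin position:** the top of the head is at (0.551, 0.016), within 1 mm of the middle hole as measured from the outer holes. The pin looks upright.
- **Short pin:** still in the rack.
- **Robot:** touching nothing, with a residual force under 1 N.

**Disagreements and problems:**
- Before the pin went in, two estimates of the middle hole differed by 1.7 mm (deck corners against outer holes). The scene camera read the arm's hole about 2 mm further out in x. Both are within calibration, and the pin went in with only small side forces.
- The first move call was refused because its rows did not carry every key. Nothing moved.
- The red and green decoy pins had tipped over by the time I reached the rack. I saw no contact with them, and they stayed on the table.

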